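# Move the firing logger from its charging cradle to the kiln controller

### The arm

A 6-joint arm with a two-finger parallel gripper is mounted at the origin on a cart in front of the work surface, level with it; the furniture and walls round the work are solid. World frame = base frame: x ahead of the robot, y to its left, z up, the work surface at z = 0. Lengths are in m, angles in rad, forces in N, time in s.
With the tool pointing down it reaches from about 0.3 to 0.875 m from the base axis. Payload 4.2 kg.
Tool frame: the origin (TCP) lies midway between the tips of the shut fingers; the grasp point (between the pads) lies 19 mm behind it; z points along the fingers, y is the line along which they close (so a half turn about z gives the same grasp; the last joint's range is limited). The gripper opens to 85 mm and grips with 20 to 120 N. Pads are 22 mm wide; open, the fingers measure 114 mm over their backs; the gripper's body (76 mm by 85 mm) begins 54 mm behind the grasp point. The pads swing forward as they close: fully open they stand 13 mm farther back than shut.
Start: joints at [-1.244, 0.32, 1.565, -0, 1.257, -0.02], TCP at [0.195, -0.541, 0.231] pointing down, gripper open.
Joint ranges: [-3.11, 3.11], [-0.84, 2.01], [0.21, 2.61], [-1.34, 4.49], [0.05, 2.63], [-2.56, 2.56]. Speed limits (rad/s): [2.57, 2.57, 3.14, 3.14, 3.14, 3.14].

### API

Orientations are given as a unit quaternion [w, x, y, z].
In Python, from cell import arm gives the robot as it stands. The module is installed in compiled form; this text tells all that it offers.
- The arm moves only by the tool jog_arm, never from a script. Its argument "rows" is one flat list of numbers, 7 for each row, row after row: the shift along the tool's x, y, z in parts of the range, where 1.0 means 0.75 m, then the turn, a rotation vector about the tool's x, y, z in parts of the range, where 1.0 means 2 pi rad, then the finger opening in m, from 0 to 0.0854. A call has 1 to 12 rows; each row is the pose to reach, as a shift and turn from the pose commanded when the call began, along the tool's axes at that moment; what a row does not reach only later rows make up. A row lasts 1/8 s, in which the tool goes at most 62.5 mm and 10.7 degrees, less where a joint would pass 70% of its speed; a pose out of reach is approached as far as the arm can. A shift or turn number past 1, either way, is cut back to 1. A call with a gripper value outside its range is refused whole. The fingers move at their own pace and stop on an object; "force" is the grip in N (left out, the last holds). Time passes only in rows, so rows that repeat a pose let the fingers close. It gives the time, the measured TCP pose, the force, the opening and the grip force at its end, in the units of the state.
- arm.get_state(): the state, without advancing time (a new reading comes with each control period).
- arm.get_image(name): name is "scene" or "top"; returns the picture (400x640x3 uint8, red, green, blue); there is no depth.
- arm.camera_info(name): a dict with "fx", "fy", "cx", "cy" (pixels), "k1" (the pictures are not rectified: a ray, as slopes to the right and down, at radius r is drawn at 1 + k1 r^2 times it, then the intrinsics apply), "R" (3x3) and "t" (3): a world point X has camera coordinates R X + t. Camera axes: x right, y down, z forward; pixel columns grow to the right and rows downward; lengths in m; the calibration is good to about 2 mm. A picture is of the moment at which its call begins. camera_info takes no time and is no camera call.
- arm.job_done(): hands the job in; it is judged then, once.
The state is a dict: "clock": time; "qpos": joint angles; "joint_vel": joint speeds; "joint_torque": joint torques, N m; "eef_pos": TCP position; "orientation": TCP orientation; "contact_force": force on the tool from outside, world axes, zero at the start; "ft_torque": the same for the moment, N m; "width": opening from 0.0 (shut) to 1.0 (fully open); "grip_force": force on a finger pad.
Only numpy, scipy, OpenCV 4.12 (cv2) and the standard library are available. Lean on these libraries where they do the work, as an engineer would, in place of code of your own. Each camera call takes 0.05 s, during which the arm holds its last target. There are 200 camera calls.

### The job

The flat firing logger is caught in its charging cradle. Press it down to release the catch, draw it out, and push it into the bay of the kiln controller (the deep console with the display) until the catch there holds it fully home when you let go; if it springs up again, press it again. Leave the glaze jar and the little pot between the two stands alone.

Things in the scene. Friction and masses are not known exactly. Their poses are not given: they have to be found in the camera images.
- logger: Flat cartridge, about 0.18 kg, same both ways round. Aluminium blade 88 wide (y) x 14 thick (x) x 64.5 mm long, then a flange 96 x 20 x 4 mm, then the black grip. Origin: middle of its foot; z from foot to grip. Both narrow sides are notched at z = 6.5 to 16 mm for the catch's pawls. Starts fully home in the cradle; its flange then stands 14 mm above the slot's mouth.
- logger_grip (a point): Middle of the logger's black grip, 84 mm above its foot; the grip is 90 wide (y) x 14 thick (x) x 30 mm tall (z = 68.5 to 98.5 mm of the logger). Take it across its thickness, fingers along the logger's z: it is too wide the other way. Below it the flange reaches 3 mm beyond its faces.
- cradle_bay: Grey slot block of the charging cradle, the short stand with nothing behind it (base plate 155 x 140 mm). Slot 91 (y) x 16.6 mm (x) with 4 mm sloping lips. Origin: centre of its mouth, 85 mm above the bench; z points out of the slot, 0.52 rad from vertical towards the robot; y along the slot, level; x across it, up and away. Top face 124 mm (y), x = -23 to 37 mm.
- cradle_home (a point): Where the logger's foot is when caught, 50 mm below the mouth on the slot's axis. The foot stands on a sprung tray with a push-push catch: pushed to the stop and let up, it changes between caught (held 50 mm deep; two pawls keep the logger from being pulled out) and out (foot 34.5 mm deep, logger free). Same in both bays.
- cradle_stop (a point): Where the foot is with the tray at its hard stop, 62 mm below the mouth, 12 mm below home. The tray must come within 1.5 mm of the stop to change over; then it must be let up. The spring pushes back with 5 N when out, 8 N at home, 9 N at the stop; past that it is rigid. Same in both bays.
- controller_bay: Grey slot block of the kiln controller, the deep console whose sloping face runs on 80 mm behind the slot, with display and knob. Slot 91 (y) x 16.6 mm (x) with 4 mm sloping lips. Origin: centre of its mouth, 85 mm above the bench; z points out of the slot, 0.52 rad from vertical towards the robot; y along the slot, level; x across it, up and away. Top face 124 mm (y), x = -23 to 37 mm.
- controller_home (a point): Where the logger's foot belongs, caught and fully home: 50 mm below the mouth on the slot's axis. The bay starts empty with its tray out: the logger meets the tray with its foot 34.5 mm deep and is pushed on from there to the stop. Out, it may lean up to 0.1 rad in the slot (1.3 mm of play each side): press on the middle of its top. Leaning, it rubs, and a full press takes up to 25 N.
- controller_stop (a point): Where the foot is at the controller's hard stop, 62 mm below the mouth. This catch may stand out of step at the start (not reported): then its first full press does not take, and the tray springs back out (foot 34.5 mm deep) as you let up; the next full press is caught. Press again only if it came back out: one press too many frees it.
- jar_green: Glaze jar, 50 mm across, 56 mm tall, standing on the bench; leave it alone. Origin at its underside.
- pot_cyan_mini: Small round pot, 60 mm across, 44 mm tall, standing on the bench; leave it alone. Origin at its underside.
Not all that is in view belongs to the job. Of the things shaped like the logger, the aluminium one is meant.

How it is judged:
By the outcome, as a careful person would: the job done as asked, in the order asked, and still so for the second after the job is handed in, with the robot touching nothing.
It also fails if it takes over 54 s, if anything falls off the work surface, if the arm or the gripper's body presses on something with over 40 N, if the wrist force passes 120 N, or if a joint passes its speed limit or range.

## Working session

There is one attempt and no reset: what is moved stays moved. The work goes in short steps, Python scripts to look and compute and a tool call to move; the robot and the scene stay as the last step left them, time stands still between calls to the robot, and variables do not carry over. Pictures are saved under pics/ and viewed, at most 10 in all, crops included, and the job is handed in when it is done.

Besides the shell and the picture viewer there is one more tool, called after ">>>" as name(argument=value, ...) on one line, values as JSON. jog_arm: Moves the arm, as the interface text tells. Its arguments: {"type":"object","properties":{"rows":{"type":"array"},"force":{"type":"number"}},"required":["rows"]}

```bash
mkdir -p pics
python3 - <<'E'
from cell import arm
import cv2
for n in("scene","top"):
    im=arm.get_image(n); cv2.imwrite(f"pics/{n}0.png",im[:,:,::-1]); print(arm.camera_info(n))
s=arm.get_state(); print(s)
E
```

```text
{'fx': 518.2984368800436, 'fy': 518.2984368800436, 'cx': 313.99432327644695, 'cy': 203.43873093446427, 'k1': -0.16812674423311694, 'R': array([[-0.64136094, -0.76716514, -0.01066682],
       [-0.40386223,  0.34939015, -0.84547136],
       [ 0.65234304, -0.53794438, -0.53391422]]), 't': array([0.52274093, 0.21185243, 1.44549505])}
{'fx': 379.088344626027, 'fy': 379.088344626027, 'cx': 313.69536974191556, 'cy': 201.96256672806234, 'k1': -0.04041687659587315, 'R': array([[-0.01727875, -0.9998424 , -0.00407582],
       [-0.99266725,  0.01764224, -0.11958459],
       [ 0.11963765,  0.00197966, -0.99281565]]), 't': array([0.26655612, 0.55400901, 1.1022591 ])}
{'clock': 0.1, 'qpos': array([-1.24399960e+00,  3.20238448e-01,  1.56555598e+00,  3.33807519e-07,
        1.25740676e+00, -1.99987786e-02]), 'joint_vel': array([-0.00037565, -0.00226689, -0.00430035, -0.00276795,  0.00062622,
        0.00089235]), 'joint_torque': array([-3.28116803e-04, -4.16408980e+01, -2.34707308e+01, -4.21726031e-05,
        4.86053948e-03, -1.27624486e-05]), 'eef_pos': array([ 0.19529859, -0.54036291,  0.23056073]), 'orientation': array([-7.94846320e-04,  9.85003929e-01,  1.72530034e-01, -1.22733458e-04]), 'contact_force': array([ 0.17403429,  0.56639763, -0.32637987]), 'ft_torque': array([ 0.0116535 ,  0.03508781, -0.0005864 ]), 'grip_force': 0.0, 'width': 1.0000443791615803}
```

View pics/scene0.png

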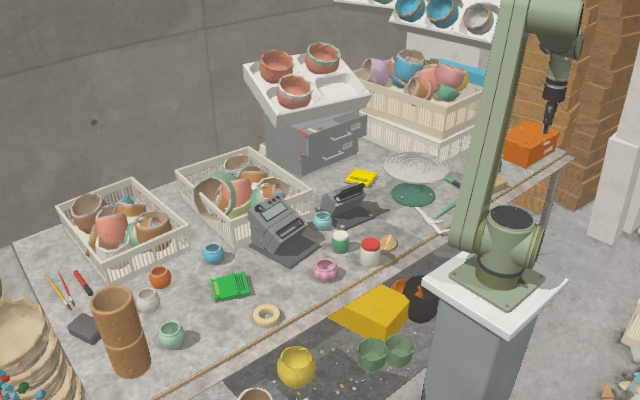

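View pics/top0.png

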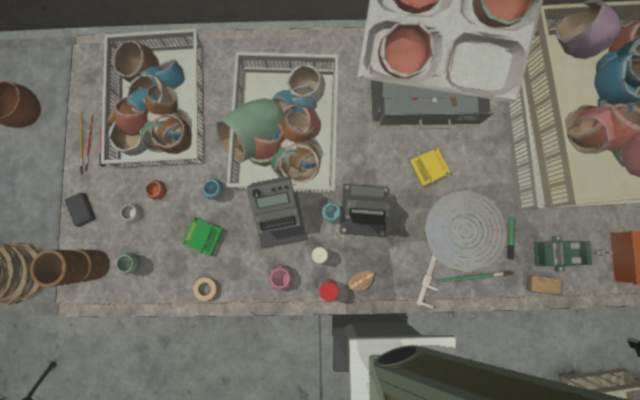

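The top view shows the cradle with the logger near (367,210) and the controller near (277,212). The pot is at (331,212) and the jar at (319,256). Next I'll look at enlarged crops of both views.

Run:
```python
import cv2,numpy as np
a=cv2.imread("pics/top0.png")[170:260,235:400]; b=cv2.imread("pics/scene0.png")[175:275,240:400]
a=cv2.resize(a,(800,int(90*800/165)),interpolation=cv2.INTER_CUBIC); cv2.imwrite("pics/ct.png",a)
cv2.imwrite("pics/cs.png",cv2.resize(b,(800,500),interpolation=cv2.INTER_CUBIC))
```

```text
(no output)
```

View pics/ct.png

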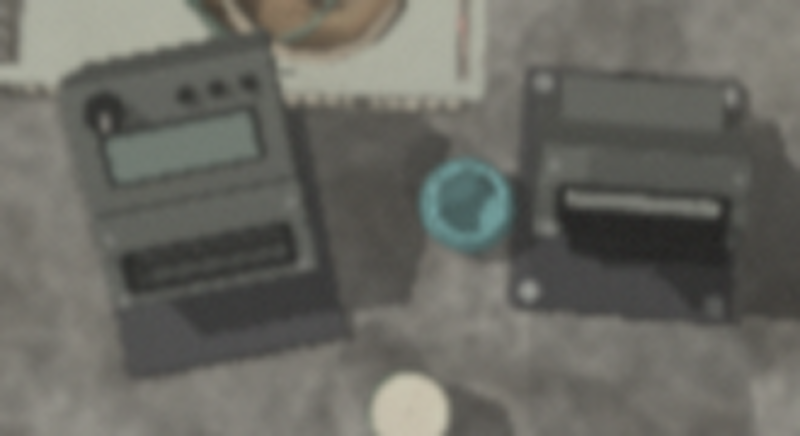

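View pics/cs.png

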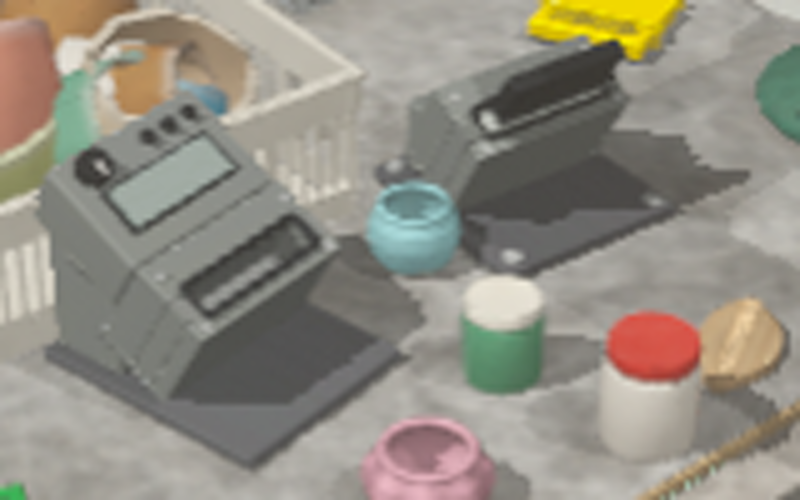

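The crops show the controller's slot rim at about top (278,223) and scene (290,229). The flange's bright strip on the logger runs about top (351,210) to (384,214). I'll measure finer from one sheet of tiles with rulers.

```bash
cat > h.py <<'E'
import numpy as np,cv2
from cell import arm
from scipy.spatial.transform import Rotation as Ro
def cast(n,uv,z):
    c=arm.camera_info(n); p=(np.array(uv,float)-[c['cx'],c['cy']])/[c['fx'],c['fy']]
    q=p.copy()
    for _ in range(20): q=p/(1+c['k1']*(q@q))
    d=c['R'].T@np.r_[q,1]; o=-c['R'].T@c['t']
    return o+d*(z-o[2])/d[2]
def proj(n,X):
    c=arm.camera_info(n); Y=c['R']@np.array(X)+c['t']; q=Y[:2]/Y[2]; q=q*(1+c['k1']*(q@q))
    return q*[c['fx'],c['fy']]+[c['cx'],c['cy']]
def tiles(specs,out,s=8,w=50,h=37):
    T=[]
    for im,u,v in specs:
        t=cv2.resize(im[v:v+h,u:u+w].copy(),None,fx=s,fy=s,interpolation=cv2.INTER_CUBIC).astype(float)
        lo,hi=np.percentile(t,1),np.percentile(t,97); t=(np.clip((t-lo)/(hi-lo),0,1)**.6*255).astype(np.uint8)
        for k in range(w):
            if (u+k)%10==0: cv2.line(t,(int((k+.5)*s),0),(int((k+.5)*s),8),(0,0,255),1); cv2.putText(t,str(u+k),(int((k+.5)*s)-10,18),0,.35,(0,0,255))
        for k in range(h):
            if (v+k)%10==0: cv2.line(t,(0,int((k+.5)*s)),(8,int((k+.5)*s)),(0,0,255),1); cv2.putText(t,str(v+k),(9,int((k+.5)*s)+4),0,.35,(0,0,255))
        T.append(t)
    r=[np.hstack(T[i:i+2]) for i in range(0,len(T),2)]; cv2.imwrite(out,np.vstack(r))
E
python3 - <<'E'
from h import *
a=cv2.imread("pics/top0.png");b=cv2.imread("pics/scene0.png")
tiles([(a,253,202),(b,266,208),(a,340,190),(b,320,178)],"pics/t1.png")
E
```

```text
(no output)
```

View pics/t1.png

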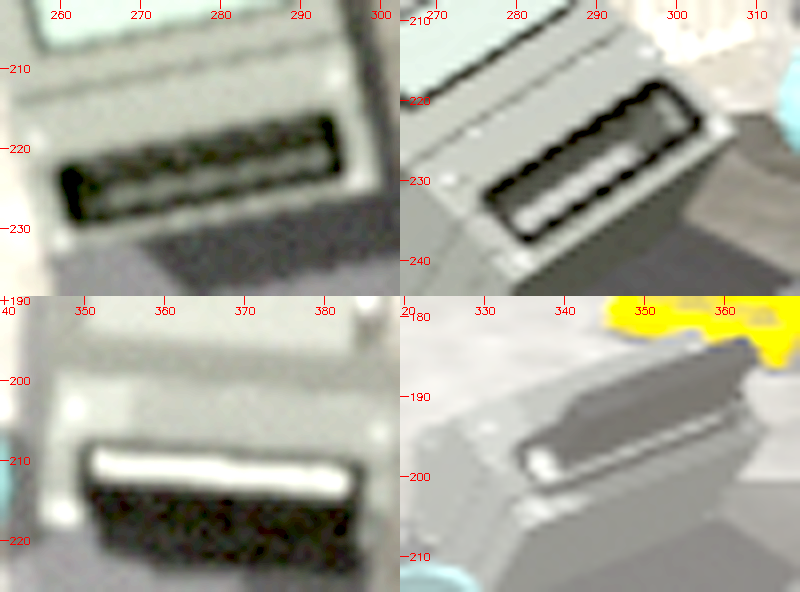

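The sheet gives the controller rim corners at top (260,222.1), (294.1,215.9), (295.4,222.8), (261.5,230), and in the scene view (276,231.9), (298.3,217.5), (303.4,223.1), (281.8,237.9). The far flange edge runs from top (351,208.3) to (383.9,210.5).

Run:
```python
from h import *
np.set_printoptions(precision=4,suppress=True)
s5=np.sin(.52);c5=np.cos(.52)
for n,C in(("top",[(260,222.1),(294.1,215.9),(295.4,222.8),(261.5,230)]),("scene",[(276,231.9),(298.3,217.5),(303.4,223.1),(281.8,237.9)])):
    P=[cast(n,c,.085+(1 if i<2 else -1)*.0103*s5) for i,c in enumerate(C)]; P=np.array(P)
    m=P.mean(0); d=(P[0]+P[3]-P[1]-P[2])/2; print(n,m,"len",np.linalg.norm(d[:2]),"yaw",np.arctan2(-d[0],d[1]), "across",np.linalg.norm((P[0]+P[1]-P[2]-P[3])/2))
L=cast("top",(351,208.25),.106);R=cast("top",(383.9,210.5),.106)
d=L-R;yaw=np.arctan2(-d[0],d[1]);m=(L+R)/2
h=np.array([np.cos(yaw),np.sin(yaw),0])
# local x=(c h, s) , z=(-s h, c)
off=h*(.010*c5-.0185*s5)
O=m-off;O[2]=.085
print("cradle",L,R,np.linalg.norm(d),yaw,O)
X=h*c5+[0,0,s5];Z=-h*s5+[0,0,c5];Y=np.cross(Z,X)
for nm,l in dict(gripTopNearL=(-.007,.045,.0485),gripTopNearR=(-.007,-.045,.0485),gripTopFarL=(.007,.045,.0485),gTFR=(.007,-.045,.0485),flNearL=(-.01,.048,.0185),flNearR=(-.01,-.048,.0185)).items():
    W=O+np.array([X,Y,Z]).T@l; print(nm,proj("top",W),proj("scene",W))
for n,z,uv in(("top",.044,(331,212)),("top",.056,(319.5,255))):print(cast(n,uv,z))
```

```text
top [0.4948 0.3599 0.085 ] len 0.09848814943396082 yaw 0.17783458997357346 across 0.023046889255219985
scene [0.4872 0.3645 0.085 ] len 0.09635858532524998 yaw 0.17964975793428178 across 0.02455151289100133
cradle [0.5303 0.1526 0.106 ] [0.5223 0.0606 0.106 ] 0.09230775283444399 -0.08653531633790704 [0.5268 0.1065 0.085 ]
gripTopNearL [351.3971 218.3436] [340.2243 190.3354]
gripTopNearR [384.1196 220.5818] [362.419  181.9394]
gripTopFarL [351.8947 213.7171] [337.9106 186.8299]
gTFR [384.7906 215.9669] [360.1063 178.5517]
flNearL [349.6628 214.6761] [336.98   196.4561]
flNearR [383.6292 216.9995] [360.41   187.4536]
[0.5265 0.2061 0.044 ]
[0.4012 0.2427 0.056 ]
```

```bash
cat >> h.py <<'E'
def bay(O,yaw):
    h=np.array([np.cos(yaw),np.sin(yaw),0]);s,c=np.sin(.52),np.cos(.52)
    X=h*c+[0,0,s];Z=-h*s+[0,0,c]; return np.array(O),np.array([X,np.cross(Z,X),Z]).T
def cur():
    s=arm.get_state();q=s['orientation'];return s,s['eef_pos'],Ro.from_quat([q[1],q[2],q[3],q[0]])
def tgt(O,M,l,tilt=0):   # tool y=X, z=-Z, x=Y
    return O+M@np.array(l), Ro.from_matrix(np.array([M[:,1],M[:,0],-M[:,2]]).T)
def delta(P,R):
    s,p,r=cur(); return r.inv().apply(P-p),(r.inv()*R).as_rotvec()
CR=bay([.5268,.1065,.085],-.0865); CO=bay([.4948,.3599,.085],.178)
E
python3 - <<'E'
from h import *
np.set_printoptions(precision=4,suppress=True)
P,R=tgt(*CR,(0,0,.14)); print(P,*delta(P,R))
E
```

```text
[0.4575 0.1125 0.2065] [ 0.4685 -0.5248  0.0249] [-0.4636  0.2945 -1.1109]
```

The manual's scale: shifts go in shares of 0.75 m and turns go in shares of 2 pi rad. Converting my numbers, -0.525 m / 0.75 = -0.7, -0.481 m / 0.75 = -0.6413, -1.111 rad / 6.2832 = -0.1768.

>>> jog_arm(rows=[0.052,-0.0587,0.0027,-0.0062,0.004,-0.0148,0.06,0.104,-0.116,0.0053,-0.0123,0.0078,-0.0294,0.06,0.156,-0.1747,0.008,-0.0185,0.0118,-0.0442,0.06,0.208,-0.2333,0.0107,-0.0247,0.0156,-0.0589,0.06,0.26,-0.292,0.0133,-0.0307,0.0196,-0.0737,0.06,0.312,-0.3493,0.016,-0.0369,0.0234,-0.0883,0.06,0.364,-0.408,0.02,-0.043,0.0274,-0.1031,0.06,0.416,-0.4667,0.0227,-0.0492,0.0312,-0.1179,0.06,0.468,-0.5253,0.0253,-0.0554,0.0352,-0.1326,0.06,0.52,-0.5827,0.028,-0.0614,0.039,-0.1474,0.06,0.5733,-0.6413,0.0307,-0.0676,0.043,-0.162,0.06,0.6253,-0.7,0.0333,-0.0738,0.047,-0.1768,0.06])

```text
clock: 1.6
eef_pos: [0.4581, 0.1146, 0.2062]
orientation: [0.191, 0.71, 0.655, 0.174]
contact_force: [0.9, -2.3, 0.1]
width: 0.707
grip_force: 0.0
```

Run:
```python
from h import *
np.set_printoptions(precision=4,suppress=True)
a=arm.get_image("top");b=arm.get_image("scene");cv2.imwrite("pics/a1.png",a[:,:,::-1]);cv2.imwrite("pics/b1.png",b[:,:,::-1])
s,p,r=cur();print(s['clock'],p,s['width'],s['contact_force'],s['qpos'])
P,R=tgt(*CR,(0,0,.14)); print(*delta(P,R))
print(proj("top",p),proj("scene",p))
for sg in(1,-1):
  q=p+r.apply([0,sg*.03,-.003]); print(proj("top",q),proj("scene",q))
u,v=proj("scene",p).astype(int);ut,vt=proj("top",p).astype(int)
b_=b[:,:,::-1];a_=a[:,:,::-1]
tiles([(a_,ut-25,vt-18),(b_,u-25,v-22),(a_,340,190),(b_,320,178)],"pics/t2.png")
```

```text
1.7 [0.459  0.1175 0.206 ] 0.704132229304662 [-1.0018 -0.0555  0.3405] [ 0.3726 -0.0121  2.1646 -0.427   0.5524  0.7652]
[-0.0051 -0.0007 -0.001 ] [ 0.002  -0.0041  0.0087]
[369.4528 232.0849] [358.7565 168.3511]
[370.8757 221.9037] [353.8116 160.2169]
[368.2998 243.1068] [364.4519 175.4564]
```

View pics/t2.png

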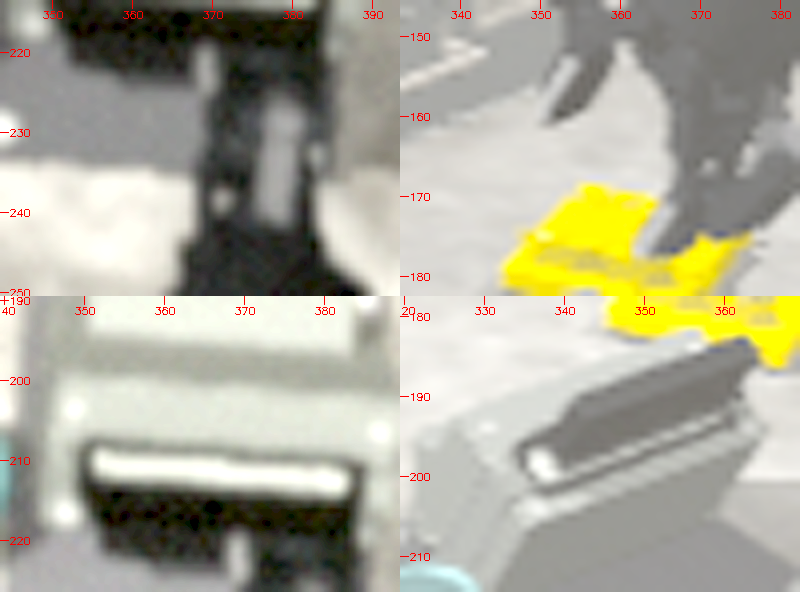

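Run:
```python
from h import *
np.set_printoptions(precision=4,suppress=True)
print(proj("scene",(.4012,.2427,.056)),"meas 340.6,235");print(proj("scene",(.5265,.2061,.044)),"meas 322.6,215.6")
def ray(n,uv):
    a=cast(n,uv,0);b=cast(n,uv,.3);return a,(b-a)/np.linalg.norm(b-a)
def tri(u,v):
    A=np.zeros((3,3));B=np.zeros(3);rs=[ray("top",u),ray("scene",v)]
    for a,d in rs:
        Q=np.eye(3)-np.outer(d,d);A+=Q;B+=Q@a
    X=np.linalg.solve(A,B);return X,[np.linalg.norm((np.eye(3)-np.outer(d,d))@(X-a)) for a,d in rs]
for u,v in[((319.5,255),(340.6,235)),((331,212),(322.6,215.6)),((277.75,222.7),(289.9,227.6))]: print(tri(u,v))
c=arm.camera_info
for n in("top","scene"): print(-c(n)['R'].T@c(n)['t'])
```

```text
[340.3196 232.6546] meas 340.6,235
[322.2889 214.0966] meas 322.6,215.6
(array([0.4008, 0.2423, 0.0474]), [np.float64(0.00038368852465180846), np.float64(0.0003836885246517903)])
(array([0.5267, 0.2054, 0.0378]), [np.float64(0.00058368112987497), np.float64(0.0005836811298749159)])
(array([0.4949, 0.3602, 0.0785]), [np.float64(0.0005394272134060155), np.float64(0.0005394272134061245)])
[0.4227 0.2546 1.1617]
[-0.5221  1.1046  0.9565]
```

The pictures agree to about 2 px in every pair of views, with a common bias. I'll go down and check the grasp by touch.

Scaled: 0.075 m / 0.75 = 0.1, 0.06 m / 0.75 = 0.08.

>>> jog_arm(rows=[0,0,0.0267,0,0,0,0.06,0,0,0.0533,0,0,0,0.06,0,0,0.08,0,0,0,0.06,0,0,0.1,0,0,0,0.06,0,0,0.1,0,0,0,0.06], force=20)

```text
clock: 2.33
eef_pos: [0.4946, 0.1081, 0.14]
orientation: [0.19, 0.713, 0.653, 0.172]
contact_force: [-0.4, -0.4, -0.3]
width: 0.702
grip_force: 0.0
```

Run:
```python
from h import *
np.set_printoptions(precision=4,suppress=True)
a=arm.get_image("top")[:,:,::-1];b=arm.get_image("scene")[:,:,::-1]
s,p,r=cur();print(s['clock'],p,s['contact_force'])
O,M=CR;print("local",M.T@(p-O))
tiles([(a,340,190),(b,320,165),(a,340,215),(b,335,150)],"pics/t3.png")
```

```text
2.425 [0.495  0.1086 0.1413] [ 0.5972 -0.6629 -0.2646]
local [ 0.0004 -0.0007  0.0647]
```

View pics/t3.png

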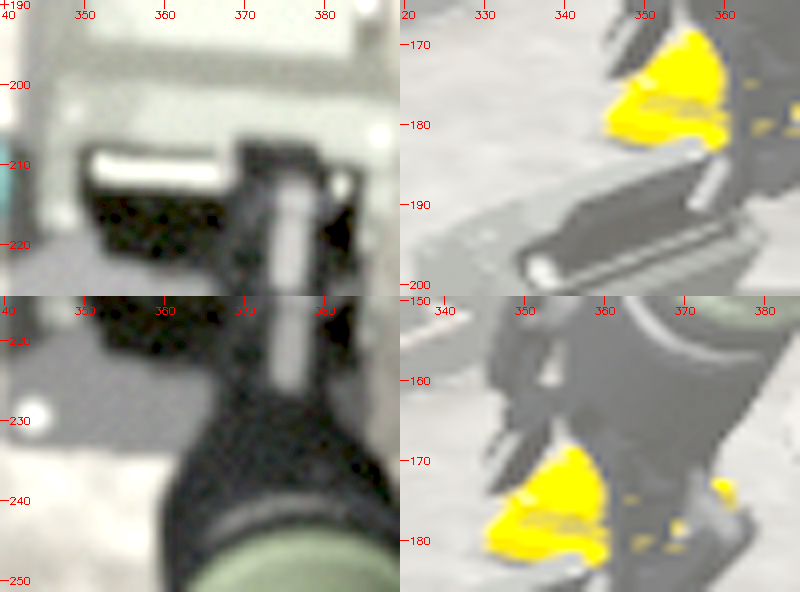

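Run:
```python
from h import *
np.set_printoptions(precision=2,suppress=True)
s,p,r=cur()
for l in[(0,0,0),(0,.027,-.005),(0,-.027,-.005),(.011,.027,-.005),(.011,-.027,-.005),(-.011,.027,-.005),(-.011,-.027,-.005),(0,0,-.06)]:
    q=p+r.apply(l);print(l,proj("top",q),proj("scene",q))
```

```text
(0, 0, 0) [368.9  219.61] [352.14 181.38]
(0, 0.027, -0.005) [370.24 211.28] [348.17 173.85]
(0, -0.027, -0.005) [367.93 229.37] [357.21 187.24]
(0.011, 0.027, -0.005) [366.11 210.99] [345.43 174.84]
(0.011, -0.027, -0.005) [363.88 229.09] [354.47 188.29]
(-0.011, 0.027, -0.005) [374.38 211.56] [350.89 172.86]
(-0.011, -0.027, -0.005) [371.97 229.65] [359.93 186.19]
(0, 0, -0.06) [371.11 229.77] [358.65 170.59]
```

The tiles show the far fingertip at top about (374,207) and scene (346,174), and the near fingertip at scene (356,190). Compared with the grip, the tool sits slightly too far in −y and +x. I'll shift about 5 mm each way, go down, then close in steps to feel the grip.

Scaled: 0.032 m / 0.75 = 0.0427, -0.0047 m / 0.75 = -0.0063.

>>> jog_arm(rows=[0.006,-0.0063,0.0027,0,0,0,0.06,0.006,-0.0063,0.0227,0,0,0,0.04,0.006,-0.0063,0.0427,0,0,0,0.04,0.006,-0.0063,0.0427,0,0,0,0.032,0.006,-0.0063,0.0427,0,0,0,0.032])

```text
clock: 3.05
eef_pos: [0.5075, 0.1125, 0.1119]
orientation: [0.191, 0.712, 0.653, 0.174]
contact_force: [-0.8, 0.4, -0.0]
width: 0.376
grip_force: 0.0
```

>>> jog_arm(rows=[0,0,0,0,0,0,0.024,0,0,0,0,0,0,0.024,0,0,0,0,0,0,0.024])

```text
clock: 3.42
eef_pos: [0.5073, 0.1125, 0.1113]
orientation: [0.19, 0.712, 0.653, 0.174]
contact_force: [-1.4, 0.4, -0.4]
width: 0.278
grip_force: 0.4
```

>>> jog_arm(rows=[0,0,0,0,0,0,0.02,0,0,0,0,0,0,0.02,0,0,0,0,0,0,0.02])

```text
clock: 3.8
eef_pos: [0.5075, 0.1124, 0.1111]
orientation: [0.19, 0.712, 0.653, 0.174]
contact_force: [-1.0, -0.0, 0.6]
width: 0.229
grip_force: 0.4
```

>>> jog_arm(rows=[0,0,0,0,0,0,0.016,0,0,0,0,0,0,0.016,0,0,0,0,0,0,0.016])

```text
clock: 4.18
eef_pos: [0.507, 0.1123, 0.1108]
orientation: [0.19, 0.712, 0.653, 0.173]
contact_force: [-2.5, 1.0, -0.8]
width: 0.185
grip_force: 1.6
```

>>> jog_arm(rows=[0,0,0,0,0,0,0.008,0,0,0,0,0,0,0.008,0,0,0,0,0,0,0.008], force=80)

```text
clock: 4.55
eef_pos: [0.5058, 0.112, 0.11]
orientation: [0.19, 0.713, 0.653, 0.172]
contact_force: [-6.2, 1.0, -0.3]
width: 0.148
grip_force: 77.9
```

Run:
```python
from h import *
np.set_printoptions(precision=4,suppress=True)
s,p,r=cur();print(s['clock'],p,s['contact_force'],s['ft_torque'],s['width'],s['grip_force'])
O,M=CR;print("local",M.T@(p-O),"z at 85 mouth",r.as_matrix(), "force local",M.T@s['contact_force'])
```

```text
4.55 [0.5058 0.112  0.11  ] [-6.2042  0.9767 -0.2887] [ 0.3315  1.3981 -0.0422] 0.14765950381039955 77.94532358762808
local [-0.0061  0.0036  0.0323] z at 85 mouth [[ 0.0877  0.8655  0.4931]
 [ 0.9961 -0.075  -0.0454]
 [-0.0023  0.4952 -0.8688]] force local [-5.5806  0.437   2.8626]
```

Scaled: 0.006 m / 0.75 = 0.008, -0.001 m / 0.75 = -0.0013.

>>> jog_arm(rows=[0,-0.0013,0,0,0,0,0.024,0,-0.0013,0.0013,0,0,0,0.024,0,-0.0013,0.008,0,0,0,0.024,0,-0.0013,0.008,0,0,0,0.008,0,-0.0013,0.008,0,0,0,0.008,0,-0.0013,0.008,0,0,0,0.008])

```text
clock: 5.3
eef_pos: [0.5083, 0.1117, 0.1043]
orientation: [0.19, 0.713, 0.653, 0.172]
contact_force: [-3.7, 0.5, -4.7]
width: 0.146
grip_force: 77.8
```

```bash
cat > st.py <<'E'
from h import *
np.set_printoptions(precision=4,suppress=True)
def st(B=CR):
    s,p,r=cur();O,M=B;print(s['clock'],p,"w",s['width'],"g",s['grip_force'])
    print("local",M.T@(p-O),"F",M.T@s['contact_force'],"T",M.T@s['ft_torque'],"rot",Ro.from_matrix(M.T@r.as_matrix()@np.array([[0,1,0],[1,0,0],[0,0,-1]])).as_rotvec())
E
python3 -c "from st import *;st()"
```

```text
5.3 [0.5083 0.1117 0.1043] w 0.14587510108332868 g 77.83986568450928
local [-0.0068  0.0036  0.0261] F [-5.6024  0.1795 -2.1878] T [ 0.076   1.4662 -0.206 ] rot [-0.0028  0.0017  0.0003]
```

>>> jog_arm(rows=[0,-0.0013,0.0053,0,0,0,0.008,0,-0.0013,0.0107,0,0,0,0.008,0,-0.0013,0.0147,0,0,0,0.008,0,-0.0013,0.0147,0,0,0,0.008])

```text
clock: 5.8
eef_pos: [0.5133, 0.1113, 0.0952]
orientation: [0.19, 0.712, 0.653, 0.173]
contact_force: [-6.5, 0.5, 1.4]
width: 0.151
grip_force: 79.1
```

```bash
python3 -c "from st import *;st()"
```

```text
5.8 [0.5133 0.1113 0.0952] w 0.15056677821208436 g 79.14862275123596
local [-0.007   0.0037  0.0157] F [-4.9427 -0.0318  4.4804] T [-0.1302  1.291  -0.2064] rot [-0.0024 -0.0001  0.0003]
```

Scaled: 0.003 m / 0.75 = 0.004, 0.002 m / 0.75 = 0.0027.

>>> jog_arm(rows=[0,0,0.0027,0,0,0,0.008,0,0,0.004,0,0,0,0.008,0,0,0.004,0,0,0,0.008])

```text
clock: 6.18
eef_pos: [0.5136, 0.1113, 0.094]
orientation: [0.191, 0.712, 0.653, 0.174]
contact_force: [-23.8, 2.6, 23.0]
width: 0.147
grip_force: 83.4
```

```bash
python3 -c "from st import *;st()"
```

```text
6.175 [0.5136 0.1113 0.094 ] w 0.14702887394816408 g 83.39693784713745
local [-0.0073  0.0037  0.0145] F [-9.3322  0.5533 31.8145] T [-0.1051  2.2803 -0.195 ] rot [-0.0019 -0.0018  0.0001]
```

>>> jog_arm(rows=[0,0,-0.004,0,0,0,0.008,0,0,-0.0107,0,0,0,0.008,0,0,-0.0173,0,0,0,0.008,0,0,-0.024,0,0,0,0.008,0,0,-0.0267,0,0,0,0.008])

```text
clock: 6.8
eef_pos: [0.5048, 0.1122, 0.1099]
orientation: [0.19, 0.712, 0.653, 0.173]
contact_force: [-5.7, 0.4, -1.0]
width: 0.146
grip_force: 78.9
```

```bash
python3 -c "from st import *;st()"
```

```text
6.8 [0.5048 0.1122 0.1099] w 0.1460238202266474 g 78.87328863143921
local [-0.0071  0.0038  0.0328] F [-5.4667 -0.1095  2.0241] T [-0.0114  1.4164 -0.1903] rot [-0.0021  0.      0.0003]
```

Scaled: -0.08 m / 0.75 = -0.1067, -0.065 m / 0.75 = -0.0867.

>>> jog_arm(rows=[0,0,-0.0107,0,0,0,0.008,0,0,-0.024,0,0,0,0.008,0,0,-0.0373,0,0,0,0.008,0,0,-0.0533,0,0,0,0.008,0,0,-0.0693,0,0,0,0.008,0,0,-0.0867,0,0,0,0.008,0,0,-0.1067,0,0,0,0.008,0,0,-0.1067,0,0,0,0.008])

```text
clock: 7.8
eef_pos: [0.4668, 0.1167, 0.1815]
orientation: [0.191, 0.711, 0.653, 0.176]
contact_force: [0.2, 0.2, -2.4]
width: 0.148
grip_force: 79.9
```

Run:
```python
from st import *
a=arm.get_image("top")[:,:,::-1];b=arm.get_image("scene")[:,:,::-1]
st()
t=np.hstack([cv2.resize(a[170:270,290:420],(400,308)),cv2.resize(b[110:210,280:410],(400,308))]);cv2.imwrite("pics/v4.png",t)
# foot corners predicted
s,p,r=cur();
```

```text
7.9 [0.4664 0.1163 0.18  ] w 0.1467514984030242 g 79.91881012916565
local [-0.0058  0.0046  0.1128] F [-0.1622 -0.631  -1.1178] T [ 0.0198  0.4412 -0.0369] rot [-0.0006 -0.0024  0.0009]
```

View pics/v4.png

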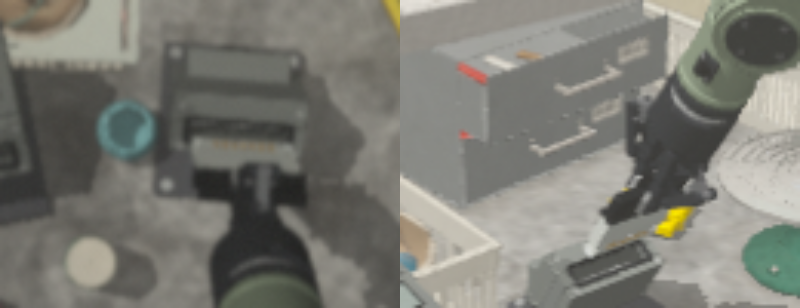

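The logger is out and held straight, with its foot just above the cradle slot at scene about (345,193). Touch and the scene view agree that the top camera is off by about (−8, +4) mm, so I correct the controller position by that.

```bash
cat >> h.py <<'E'
CR=bay([.5187,.1109,.085],-.0865); CO=bay([.4870,.3644,.085],.179)
E
python3 - <<'E'
from st import *
st(CR)
P,R=tgt(*CO,(0,0,.13)); print(P,*delta(P,R))
E
```

```text
7.9 [0.4664 0.1163 0.18  ] w 0.1467514984030242 g 79.91881012916565
local [0.0016 0.0009 0.1086] F [-0.1622 -0.631  -1.1178] T [ 0.0198  0.4412 -0.0369] rot [-0.0006 -0.0024  0.0009]
[0.4234 0.3529 0.1978] [ 0.232  -0.0457 -0.0471] [ 0.0023  0.1328 -0.2293]
```

Scaled: 0.232 m / 0.75 = 0.3093, -0.0471 m / 0.75 = -0.0628, -0.2293 rad / 6.2832 = -0.0365.

>>> jog_arm(rows=[0,0,-0.0267,0,0,0,0.008,0.044,-0.0093,-0.032,0,0.003,-0.0053,0.008,0.088,-0.0173,-0.0373,0,0.006,-0.0105,0.008,0.132,-0.0267,-0.0427,0.0002,0.0091,-0.0156,0.008,0.176,-0.0347,-0.048,0.0002,0.0121,-0.0208,0.008,0.22,-0.044,-0.0533,0.0002,0.0151,-0.0261,0.008,0.264,-0.052,-0.0587,0.0003,0.0181,-0.0314,0.008,0.3093,-0.0609,-0.0628,0.0004,0.0211,-0.0365,0.008,0.3093,-0.0609,-0.0628,0.0004,0.0211,-0.0365,0.008,0.3093,-0.0609,-0.0628,0.0004,0.0211,-0.0365,0.008])

```text
clock: 9.15
eef_pos: [0.423, 0.3521, 0.1964]
orientation: [0.165, 0.62, 0.742, 0.196]
contact_force: [0.4, -0.8, -1.8]
width: 0.151
grip_force: 79.7
```

Run:
```python
from st import *
a=arm.get_image("top")[:,:,::-1];b=arm.get_image("scene")[:,:,::-1]
cv2.imwrite("pics/a5.png",a);cv2.imwrite("pics/b5.png",b)
st(CO)
P,R=tgt(*CO,(0,0,.13)); print(*delta(P,R))
s,p,r=cur()
for l in [(.044,-.007,.0723),(-.044,-.007,.0723),(.044,.007,.0723),(-.044,.007,.0723)]:
    q=p+r.apply(l);print(proj("top",q),proj("scene",q))
tiles([(a,253,202),(b,266,208),(a,253,215),(b,266,185)],"pics/t5.png")
```

```text
9.25 [0.4232 0.3517 0.1968] w 0.14792077846924406 g 79.7458291053772
local [-0.0009 -0.0011  0.1294] F [-0.7188 -0.7896 -2.0327] T [-0.0525  0.4557 -0.0142] rot [-0.0016  0.0022 -0.0008]
[ 0.0011  0.0009 -0.0006] [-0.0022  0.0016 -0.0008]
[261.3915 240.3308] [288.6808 225.4911]
[293.2473 234.05  ] [309.0381 212.0875]
[260.2238 235.8379] [285.3815 221.9036]
[292.2519 229.5269] [305.8203 208.659 ]
```

View pics/t5.png

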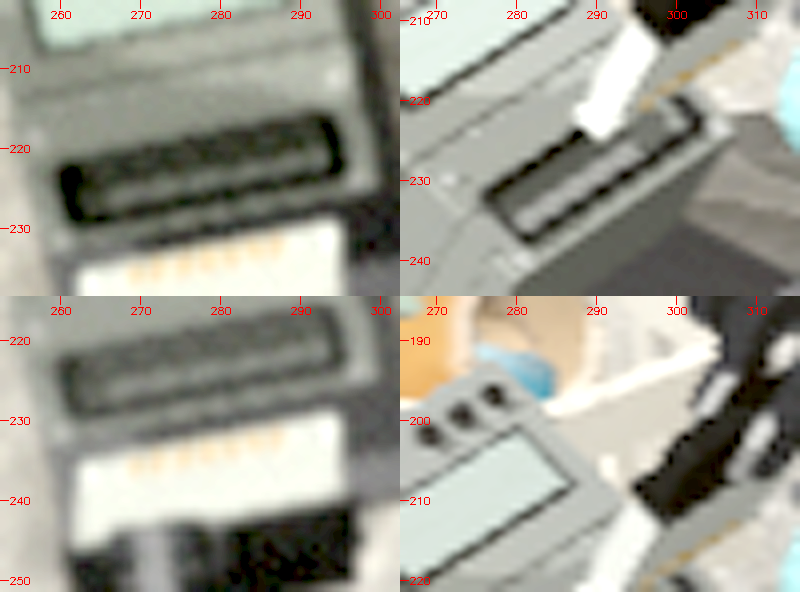

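The sheet shows the foot's far edge at top (262.3,235) to (295,229.3), and its near corner at scene (289.9,224.7). It looks a few mm off towards −x and −y of the slot. I'll lower it to just above the mouth and measure there, where both are at the same height.

Scaled: 0.048 m / 0.75 = 0.064, 0.032 m / 0.75 = 0.0427.

>>> jog_arm(rows=[0.002,0.004,0.02,0,0,0,0.008,0.002,0.004,0.0427,0,0,0,0.008,0.002,0.004,0.064,0,0,0,0.008,0.002,0.004,0.064,0,0,0,0.008,0.002,0.004,0.064,0,0,0,0.008])

```text
clock: 9.88
eef_pos: [0.4491, 0.3589, 0.1569]
orientation: [0.164, 0.62, 0.742, 0.197]
contact_force: [-0.2, -0.1, -1.8]
width: 0.151
grip_force: 79.7
```

Run:
```python
from st import *
a=arm.get_image("top")[:,:,::-1];b=arm.get_image("scene")[:,:,::-1]
cv2.imwrite("pics/a6.png",a);cv2.imwrite("pics/b6.png",b)
st(CO)
s,p,r=cur()
for l in [(.044,-.007,.0723),(-.044,-.007,.0723),(.044,.007,.0723),(-.044,.007,.0723)]:
    q=p+r.apply(l);print(proj("top",q),proj("scene",q))
tiles([(a,256,212),(b,270,212)],"pics/t6.png",s=10,w=40,h=30)
```

```text
9.975 [0.449  0.3591 0.1576] w 0.14487428701426816 g 79.7321891784668
local [0.0028 0.0016 0.082 ] F [-0.9668 -0.0931 -1.8927] T [0.0271 0.3929 0.0094] rot [ 0.0003  0.0006 -0.0004]
[260.6679 231.449 ] [281.621  233.8031]
[291.274  225.3843] [301.747  220.4256]
[259.5413 227.0901] [278.4132 230.2792]
[290.3065 220.998 ] [298.6154 217.0539]
```

View pics/t6.png

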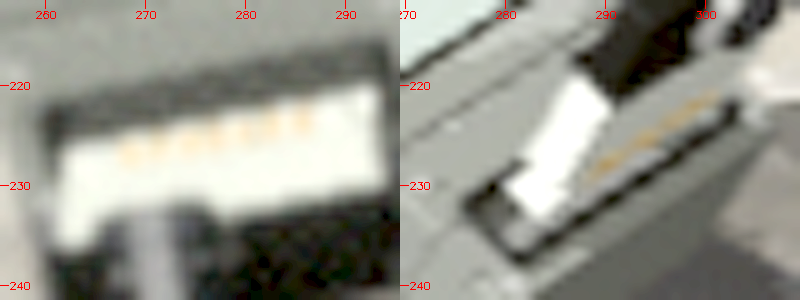

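The top tile shows the foot's far edge from (261.5,225.8) to (293.3,219.5), and the scene tile shows its left end at about (282,232). Both views put the foot about 2 mm short across the slot and about 1 mm towards −y. I'll correct that and enter gently.

Scaled: 0.018 m / 0.75 = 0.024, 0.012 m / 0.75 = 0.016.

>>> jog_arm(rows=[0.0016,0.0027,0.0027,0,0,0,0.008,0.0016,0.0027,0.0093,0,0,0,0.008,0.0016,0.0027,0.016,0,0,0,0.008,0.0016,0.0027,0.0213,0,0,0,0.008,0.0016,0.0027,0.024,0,0,0,0.008])

```text
clock: 10.6
eef_pos: [0.4593, 0.3619, 0.142]
orientation: [0.164, 0.62, 0.742, 0.196]
contact_force: [-0.2, 0.2, -2.1]
width: 0.15
grip_force: 79.7
```

```bash
python3 -c "from st import *;st(CO)"
```

```text
10.6 [0.4593 0.3619 0.142 ] w 0.15006352496049374 g 79.73368048667908
local [0.0042 0.0025 0.0632] F [-1.1546  0.2044 -1.7153] T [-0.0154  0.4837  0.0025] rot [-0.0006  0.0018 -0.0001]
```

Scaled: 0.02 m / 0.75 = 0.0267, 0.015 m / 0.75 = 0.02.

>>> jog_arm(rows=[0,0,0.0067,0,0,0,0.008,0,0,0.0133,0,0,0,0.008,0,0,0.02,0,0,0,0.008,0,0,0.0267,0,0,0,0.008,0,0,0.0267,0,0,0,0.008])

```text
clock: 11.22
eef_pos: [0.469, 0.3636, 0.1246]
orientation: [0.164, 0.62, 0.742, 0.196]
contact_force: [-0.1, 0.2, -3.0]
width: 0.146
grip_force: 79.7
```

```bash
python3 -c "from st import *;st(CO)"
```

```text
11.225 [0.469  0.3636 0.1246] w 0.14570658773409167 g 79.73398089408875
local [0.0042 0.0024 0.0432] F [-1.562   0.2138 -2.5925] T [-0.0097  0.4967  0.0216] rot [-0.0008  0.002  -0.0002]
```

Scaled: 0.028 m / 0.75 = 0.0373, 0.024 m / 0.75 = 0.032.

>>> jog_arm(rows=[0,0,0.008,0,0,0,0.008,0,0,0.016,0,0,0,0.008,0,0,0.024,0,0,0,0.008,0,0,0.032,0,0,0,0.008,0,0,0.0373,0,0,0,0.008,0,0,0.0373,0,0,0,0.008])

```text
clock: 11.98
eef_pos: [0.4828, 0.3665, 0.101]
orientation: [0.165, 0.62, 0.742, 0.197]
contact_force: [-3.9, -0.1, 3.1]
width: 0.147
grip_force: 80.8
```

```bash
python3 -c "from st import *;st(CO)"
```

```text
11.975 [0.4828 0.3665 0.101 ] w 0.14711678951357612 g 80.76517581939697
local [0.0047 0.0028 0.0158] F [-1.8384  0.5546  4.6003] T [-0.0826  0.4751 -0.0269] rot [ 0.0002  0.0007 -0.0002]
```

Spring felt; now on to the stop.

>>> jog_arm(rows=[0,0,0.004,0,0,0,0.008,0,0,0.0067,0,0,0,0.008,0,0,0.008,0,0,0,0.008,0,0,0.008,0,0,0,0.008])

```text
clock: 12.48
eef_pos: [0.4857, 0.367, 0.096]
orientation: [0.165, 0.62, 0.742, 0.197]
contact_force: [-3.4, -0.3, 5.0]
width: 0.149
grip_force: 81.0
```

```bash
python3 -c "from st import *;st(CO)"
```

```text
12.475 [0.4857 0.367  0.096 ] w 0.149304972230867 g 81.02988839149475
local [0.0048 0.0028 0.01  ] F [-0.4461  0.2932  6.073 ] T [-0.1482  0.4533  0.0144] rot [ 0.0003  0.0005 -0.0003]
```

Scaled: 0.003 m / 0.75 = 0.004, 0.002 m / 0.75 = 0.0027.

>>> jog_arm(rows=[0,0,0.0027,0,0,0,0.008,0,0,0.004,0,0,0,0.008,0,0,0.004,0,0,0,0.008])

```text
clock: 12.85
eef_pos: [0.4871, 0.3673, 0.0936]
orientation: [0.165, 0.62, 0.742, 0.197]
contact_force: [-4.9, -1.0, 6.5]
width: 0.148
grip_force: 81.5
```

```bash
python3 -c "from st import *;st(CO)"
```

```text
12.85 [0.4871 0.3673 0.0936] w 0.1484229917831426 g 81.46670937538147
local [0.0048 0.0028 0.0072] F [-1.1335 -0.1024  8.1651] T [-0.1172  0.5915  0.0061] rot [ 0.0004  0.0003 -0.0004]
```

Scaled: 0.003 m / 0.75 = 0.004, 0.002 m / 0.75 = 0.0027.

>>> jog_arm(rows=[0,0,0.0027,0,0,0,0.008,0,0,0.004,0,0,0,0.008,0,0,0.004,0,0,0,0.008])

```text
clock: 13.22
eef_pos: [0.4873, 0.3675, 0.0936]
orientation: [0.165, 0.62, 0.741, 0.198]
contact_force: [-25.2, -4.2, 30.2]
width: 0.151
grip_force: 85.8
```

```bash
python3 -c "from st import *;st(CO)"
```

```text
13.225 [0.4873 0.3675 0.0936] w 0.15121994319628362 g 85.80803632736206
local [0.005 0.003 0.007] F [-7.1755  0.3612 38.9542] T [-0.4511  1.734   0.0007] rot [ 0.0012 -0.0018 -0.0015]
```

Scaled: -0.017 m / 0.75 = -0.0227, -0.015 m / 0.75 = -0.02.

>>> jog_arm(rows=[0,0,-0.0053,0,0,0,0.008,0,0,-0.0107,0,0,0,0.008,0,0,-0.016,0,0,0,0.008,0,0,-0.02,0,0,0,0.008,0,0,-0.0227,0,0,0,0.008,0,0,-0.0227,0,0,0,0.008])

```text
clock: 13.98
eef_pos: [0.4801, 0.3658, 0.1053]
orientation: [0.164, 0.62, 0.742, 0.197]
contact_force: [-4.6, -0.2, 6.1]
width: 0.149
grip_force: 81.0
```

```bash
python3 -c "from st import *;st(CO)"
```

```text
13.975 [0.4801 0.3658 0.1053] w 0.1489758016385918 g 81.04642510414124
local [0.0044 0.0026 0.0209] F [-0.9576  0.5988  7.5365] T [-0.0735  0.391  -0.0043] rot [-0.0002  0.0012 -0.0004]
```

Scaled: -0.004 m / 0.75 = -0.0053, -0.002 m / 0.75 = -0.0027.

>>> jog_arm(rows=[0,0,-0.0027,0,0,0,0.008,0,0,-0.0053,0,0,0,0.008,0,0,-0.0053,0,0,0,0.008])

```text
clock: 14.35
eef_pos: [0.4781, 0.3654, 0.1088]
orientation: [0.164, 0.62, 0.742, 0.197]
contact_force: [-4.4, 0.3, 4.4]
width: 0.147
grip_force: 80.9
```

```bash
python3 -c "from st import *;st(CO)"
```

```text
14.35 [0.4781 0.3654 0.1088] w 0.14698752103010054 g 80.94711184501648
local [0.0044 0.0026 0.0249] F [-1.5053  1.0898  5.9155] T [-0.0375  0.4679  0.021 ] rot [-0.0002  0.0011 -0.0004]
```

Past home and still sprung: the first press did not take. I'll let it out fully and press again.

>>> jog_arm(rows=[0,0,-0.0067,0,0,0,0.008,0,0,-0.012,0,0,0,0.008,0,0,-0.012,0,0,0,0.008,0,0,-0.004,0,0,0,0.008,0,0,0.004,0,0,0,0.008,0,0,0.012,0,0,0,0.008,0,0,0.0187,0,0,0,0.008,0,0,0.024,0,0,0,0.008,0,0,0.0267,0,0,0,0.008,0,0,0.028,0,0,0,0.008,0,0,0.028,0,0,0,0.008])

```text
clock: 15.72
eef_pos: [0.4872, 0.3672, 0.0935]
orientation: [0.165, 0.62, 0.741, 0.198]
contact_force: [-25.1, -5.3, 30.7]
width: 0.149
grip_force: 86.0
```

```bash
python3 -c "from st import *;st(CO)"
```

```text
15.725 [0.4872 0.3672 0.0935] w 0.14949968390171064 g 85.97253084182739
local [0.0048 0.0027 0.007 ] F [-6.972  -0.7064 39.3899] T [-0.5855  1.8196 -0.0132] rot [ 0.0006 -0.0015 -0.0016]
```

Scaled: -0.0165 m / 0.75 = -0.022, -0.015 m / 0.75 = -0.02.

>>> jog_arm(rows=[0,0,-0.0053,0,0,0,0.008,0,0,-0.0107,0,0,0,0.008,0,0,-0.016,0,0,0,0.008,0,0,-0.02,0,0,0,0.008,0,0,-0.022,0,0,0,0.008,0,0,-0.022,0,0,0,0.008])

```text
clock: 16.48
eef_pos: [0.4803, 0.3656, 0.1041]
orientation: [0.164, 0.62, 0.742, 0.196]
contact_force: [0.5, -0.6, -1.8]
width: 0.151
grip_force: 79.8
```

```bash
python3 -c "from st import *;st(CO)"
```

```text
16.475 [0.4803 0.3656 0.1041] w 0.15111644566319857 g 79.76515173912048
local [0.004  0.0024 0.0197] F [-0.5517 -0.6311 -1.7012] T [-0.0528  0.4481 -0.1324] rot [-0.0007  0.0022 -0.0002]
```

The catch has taken: at home the spring no longer pushes back. I'll settle it by 0.5 mm, open, and withdraw.

Scaled: -0.15 m / 0.75 = -0.2, -0.03 m / 0.75 = -0.04.

>>> jog_arm(rows=[0,0,0.0007,0,0,0,0.008,0,0,0.0007,0,0,0,0.03,0,0,0.0007,0,0,0,0.03,0,0,0.0007,0,0,0,0.03,0,0,-0.0133,0,0,0,0.03,0,0,-0.04,0,0,0,0.03,0,0,-0.08,0,0,0,0.03,0,0,-0.1333,0,0,0,0.03,0,0,-0.2,0,0,0,0.03,0,0,-0.2,0,0,0,0.03])

```text
clock: 17.73
eef_pos: [0.407, 0.354, 0.2397]
orientation: [0.164, 0.619, 0.741, 0.201]
contact_force: [0.4, 0.0, 0.2]
width: 0.354
grip_force: 0.0
```

Run:
```python
from st import *
a=arm.get_image("top")[:,:,::-1];b=arm.get_image("scene")[:,:,::-1]
st(CO);cv2.imwrite("pics/a7.png",a);cv2.imwrite("pics/b7.png",b)
# compare bright flange strip with the cradle's at start; pot/jar unmoved
O,M=CO
print("home/out flange far edge ends, scene:")
for z in(.0185,.034): print(z,[proj("scene",O+M@np.array(q)) for q in((-.01,.048,z),(-.01,-.048,z))],[proj("top",O+M@np.array(q)) for q in((.01,.048,z),(.01,-.048,z))])
for nm,im,(x0,x1,y0,y1) in(("top",a,(250,305,200,245)),("scene",b,(265,315,195,245))):
    g=im[y0:y1,x0:x1].min(2)>(150 if nm=="top" else 170);n,l,s,c=cv2.connectedComponentsWithStats(g.astype(np.uint8));print(nm,[(list(s[i]+[x0,y0,0,0,0]),c[i]+[x0,y0]) for i in range(1,n) if s[i][4]>4])
a0=cv2.imread("pics/top0.png")
for x0,x1,y0,y1 in((320,342,200,224),(308,330,245,268)): print(cv2.absdiff(a0[y0:y1,x0:x1],a[y0:y1,x0:x1]).mean())
```

```text
17.825 [0.4069 0.3526 0.2355] w 0.35351009393276667 g 0.0
local [0.0045 0.0027 0.1709] F [0.4789 0.6238 0.1539] T [ 0.      0.2356 -0.0322] rot [ 0.0008  0.0005 -0.0003]
home/out flange far edge ends, scene:
0.0185 [array([283.3857, 234.04  ]), array([305.3274, 219.3806])] [array([258.5569, 228.5777]), array([292.3741, 221.8704])]
0.034 [array([285.183 , 231.1737]), array([307.2217, 216.5147])] [array([258.3304, 231.0844]), array([292.6091, 224.2834])]
top []
scene [([np.int64(284), np.int64(195), np.int64(14), np.int64(5), np.int64(34)], array([289.6176, 196.6765])), ([np.int64(311), np.int64(202), np.int64(4), np.int64(6), np.int64(16)], array([312.6875, 204.1875])), ([np.int64(301), np.int64(203), np.int64(2), np.int64(8), np.int64(9)], array([301.8889, 206.3333])), ([np.int64(291), np.int64(205), np.int64(2), np.int64(3), np.int64(6)], array([291.5, 206. ])), ([np.int64(296), np.int64(208), np.int64(7), np.int64(7), np.int64(24)], array([298.1667, 211.0833])), ([np.int64(305), np.int64(207), np.int64(5), np.int64(7), np.int64(15)], array([306.8   , 210.5333])), ([np.int64(279), np.int64(233), np.int64(4), np.int64(3), np.int64(7)], array([280.4286, 234.1429]))]
2.245580808080808
6.1350461133069825
```

Run:
```python
from h import *
for f in("scene0","b7"):
    im=cv2.imread(f"pics/{f}.png")[225:262,325:355].astype(int)
    m=(im[:,:,1]-im[:,:,2]>25)&(im[:,:,1]-im[:,:,0]>10); ys,xs=np.nonzero(m); print(f,m.sum(),xs.mean()+325,ys.mean()+225)
b=cv2.imread("pics/scene0.png")[175:210,325:372]; print("cradle strip",[(c) for c in np.argwhere(b.min(2)>170)[:,::-1].mean(0)+[325,175]] if (b.min(2)>170).any() else None, np.argwhere(b[15:32,:20].min(2)>170)[:,::-1].mean(0)+[325,190])
O,M=CR;print("flNearL cradle pred",proj("scene",O+M@np.array([-.01,.048,.0185])))
```

```text
scene0 177 339.89830508474574 246.09604519774012
b7 179 339.8100558659218 246.0391061452514
cradle strip [np.float64(332.3414634146341), np.float64(187.78048780487805)] [331.66666667 195.08333333]
flNearL cradle pred [337.67834097 197.94630188]
```

The jar and pot have not moved, and the logger is caught and released, so I'm handing in.

```bash
python3 -c "
from cell import arm
print(arm.job_done())"
```

```text
the job is handed in; nothing more can be done
None
```

The logger is out of its cradle and caught in the kiln controller's bay on the second press (the first did not take), and it was handed in at about 18 s with the gripper clear and the jar and pot unmoved; that it sits fully home was judged from force and position readings, not a final picture.

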